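# Sort remotes, batteries and votive on the sideboard

### The job

Sort the things lying on the sideboard: lay the black remote flat inside the black-lined tray, lay the silver remote flat inside the silver-lined tray (either way round), and stand the frosted glass votive cup upright in the middle of the cork coaster. Load the two batteries lying crosswise into the sloped white battery lane so that they roll down to the stop, the red one lying against the stop and the green one right behind it. Do not tip the votive over, leave the blue vase where it is, and leave everything let go and at rest.

Things in the scene. Friction and masses are not known exactly. Their poses are not given: they have to be found in the camera images.
- black_remote: loose black set-top remote with small grey keys, 140 mm long, 44 mm wide, 20 mm thick, lying keys up; origin: centre of its underside; x along its length, y across, z up
- silver_remote: loose silver air-conditioning remote with a dull green display and an orange key, 120 mm long, 52 mm wide, 22 mm thick, lying keys up; origin: centre of its underside; x along its length, y across, z up
- red_battery: loose D-size battery, red jacket with a brass band at one end, 61 mm long, 34 mm diameter, about 140 g, lying on its side, can roll; origin: its middle, on its axis; x runs along the battery; y and z turn with it as it rolls
- green_battery: loose D-size battery, green jacket with a brass band at one end, 61 mm long, 34 mm diameter, about 140 g, lying on its side, can roll; origin: its middle, on its axis; x runs along the battery; y and z turn with it as it rolls
- votive: loose empty frosted white glass votive cup, round, 60 mm across at the rim, 58 mm at the foot, 65 mm high, wall 3.5 mm, standing upright; origin: centre of its underside; z up
- black_tray: fixed white plastic tray, 170 x 78 mm outside, 164 x 72 mm inside, lined black; floor 3 mm thick, rim 8 mm high over the sideboard top (5 mm above the tray floor), rim 3 mm wide; origin: centre of its underside on the sideboard top; x along its length, y across, z up
- silver_tray: fixed white plastic tray, 170 x 78 mm outside, 164 x 72 mm inside, lined silver-grey; floor 3 mm thick, rim 8 mm high over the sideboard top (5 mm above the tray floor), rim 3 mm wide; origin: centre of its underside on the sideboard top; x along its length, y across, z up
- battery_lane: fixed white ramp, 160 x 82 mm, 76 wide inside; origin: centre of its underside; x from the low stop to the high open end, y across, z up. Floor top: z = 8 mm at the stop's inner face (x = -75), rising at 13 degrees to 43 mm at x = +79. Side walls 14 mm above it; blue stop, top z = 40. A battery let go lying along y rolls down: first rests at x -58, z 29; second x -25, z 37
- coaster: fixed round cork coaster, 100 mm diameter, 7 mm thick; origin: centre of its underside on the sideboard top; z up
- vase: loose blue ceramic vase, 95 mm tall, 64 mm at the widest, at the far side; a bystander, to be left alone; origin: centre of its underside; z up
Mind the look-alikes: they are no part of the job. What is meant by the coaster is not yellow, and is the smaller of those in its own colour.

How it is judged (in metres and radians):
At the end, for the whole second after the job is handed in: each remote flat, keys up, on its own tray's floor; votive upright within 15 mm of the coaster's middle; batteries across the lane on its floor (within 0.25 rad), red within 10 mm of touching the stop, green right behind it (centre 39 to 63 mm from the stop); all let go, at rest (x of black_remote in the frame of black_tray between -0.02 and 0.02 m and y of black_remote in the frame of black_tray between -0.018 and 0.018 m and z of black_remote in the frame of black_tray between 0 and 0.0055 m and angle between each of black_remote, silver_remote, votive's own z axis and vertical below 0.06 rad and x of silver_remote in the frame of silver_tray between -0.026 and 0.026 m and y of silver_remote in the frame of silver_tray between -0.018 and 0.018 m and z of silver_remote in the frame of silver_tray between 0 and 0.0055 m and x of red_battery in the frame of battery_lane between -0.068 and -0.048 m and y of red_battery in the frame of battery_lane between -0.012 and 0.012 m and z of red_battery in the frame of battery_lane between 0.02 and 0.05 m and angle between the x axis of each of red_battery, green_battery and the y axis of battery_lane, either way round below 0.25 rad and x of green_battery in the frame of battery_lane between -0.036 and -0.012 m and y of green_battery in the frame of battery_lane between -0.012 and 0.012 m and z of green_battery in the frame of battery_lane between 0.02 and 0.05 m and horizontal distance between votive and coaster below 0.015 m and z of votive in the frame of coaster between 0.004 and 0.01 m and linear speed of each of black_remote, silver_remote, red_battery, green_battery, votive below 0.02 m/s).
It fails at once if the votive is tipped by more than 0.5 rad (angle between votive's own z axis and vertical above 0.5 rad).
It fails at once if the vase is moved by more than 20 mm or tipped (distance of vase from where it was at the start of the episode above 0.02 m or angle between vase's own z axis and vertical above 0.3 rad).
It also fails if it takes over 131 s, if anything falls off the work surface, if the arm or the gripper's body presses on something with over 40 N, if the wrist force passes 120 N, or if a joint passes its speed limit or range.

### The arm

A 6-joint arm with a two-finger parallel gripper is mounted at the origin on the work surface. World frame = base frame: x ahead of the robot, y to its left, z up, the work surface at z = 0. Lengths are in mm, angles in rad, forces in N, time in s.
With the tool pointing down it reaches from about 325 to 925 mm from the base axis. Payload 3.1 kg.
Tool frame: the origin (TCP) lies on the centre line of the jaws, within the pads' length; the fingertips stand 8 mm ahead of it and the grasp point (between the pads) lies 11 mm behind it; z points along the fingers, y is the line along which they close (so a half turn about z gives the same grasp; the last joint's range is limited). The gripper opens to 85 mm and grips with 20 to 120 N. Pads are 22 mm wide; open, the fingers measure 114 mm over their backs; the gripper's body (76 mm by 85 mm) begins 54 mm behind the grasp point. The pads swing forward as they close: fully open they stand 13 mm farther back than shut.
Start: joints at [-1.317, 0.217, 1.613, -0, 1.311, -0.112], TCP at [223.582, -583.653, 239.3] pointing down, gripper open.
Joint ranges: [-2.75, 2.75], [-0.78, 2.1], [0.31, 2.55], [-1.13, 4.27], [0.13, 2.63], [-2.58, 2.58]. Speed limits (rad/s): [2.79, 2.79, 3.14, 3.14, 3.14, 3.14].

### API

Orientations are given as a unit quaternion [x, y, z, w].
In Python, from plant import bot, solver, snapshot, calibration, workorder gives the robot as it stands. Calls block until the motion is done:
- bot.move_pose(position, orientation): joint-space move of the TCP to a pose.
- bot.movel(position, ori=None, feed=150): straight line of the TCP; ori=None keeps the orientation; feed is the mean speed in mm/s.
- bot.move_j(angles): joint-space move.
- bot.grip(opening): finger opening in mm; the grip force is fixed at half the most; returns when the fingers have stopped.
- bot.hold(seconds).
- solver.solve_ik(position, orientation): joint angles nearest the present ones, or None.
- bot.observe(): the state.
- snapshot(name): name is "scene" or "top" or "wrist"; returns the picture (420x560x3 uint8, red, green, blue); there is no depth.
- calibration(name): a dict with "fx", "fy", "cx", "cy" (pixels), "R" (3x3) and "t" (3): a world point X has camera coordinates R X + t. Camera axes: x right, y down, z forward; pixel columns grow to the right and rows downward; lengths in mm; the calibration is good to about 2 mm. A picture is of the moment at which its call begins: read the wrist's pose just before it. calibration takes no time and is no camera call; for the wrist camera it gives the pose at the moment of the call.
A pose or a line that the arm cannot do raises bot.Unreachable and nothing moves.
- workorder.job_done(): hands the job in; it is judged then, once.
The state is a dict: "clock": time; "joints": joint angles; "dq": joint speeds; "effort": joint torques, N m; "ee_pos": TCP position; "ee_rot": TCP orientation; "contact_force": force on the tool from outside, world axes, zero at the start; "wrist_torque": the same for the moment, N m; "grip_width": finger opening in mm; "grasp_force": force on a finger pad.
Only numpy, scipy, OpenCV 4.12 (cv2) and the standard library are available. Lean on these libraries where they do the work, as an engineer would, in place of code of your own. Each camera call takes 0.05 s, during which the arm holds its last target. There are 200 camera calls.

## Working session

There is one attempt and no reset: what is moved stays moved. The work goes in short steps, each a Python script; the robot and the scene stay as the last script left them, time stands still between calls to the robot, and variables do not carry over. Pictures are saved under pics/ and viewed, at most 14 in all, crops included, and the job is handed in when it is done.

```bash
ls; mkdir -p pics; python3 - <<'E'
from plant import bot,snapshot,calibration
import cv2
for n in("scene","top"):
    cv2.imwrite(f"pics/{n}0.png",cv2.resize(snapshot(n)[:,:,::-1],(800,600),interpolation=cv2.INTER_CUBIC))
    c=calibration(n);print(n,c)
print(bot.observe())
E
```

```text
pics
scene {'fx': 420.814578251153, 'fy': 420.814578251153, 'cx': 282.37558157658947, 'cy': 212.96778216813374, 'R': array([[-0.78445144,  0.62018707, -0.00198648],
       [ 0.47633639,  0.60044273, -0.64231781],
       [-0.39716443, -0.50481336, -0.76643583]]), 't': array([ 497.79262171, -253.22742912, 1289.70840336])}
top {'fx': 396.93792503113605, 'fy': 396.93792503113605, 'cx': 270.04756789598844, 'cy': 206.70742475353262, 'R': array([[ 0.02173641, -0.99962993, -0.01635666],
       [-0.99545763, -0.02012305, -0.09305468],
       [ 0.0926911 ,  0.01830504, -0.99552664]]), 't': array([ -12.03990686,  622.89042742, 1062.07289401])}
{'clock': 0.1, 'joints': array([-1.31722178e+00,  2.17690515e-01,  1.61480543e+00, -1.38729107e-05,
        1.31131857e+00, -1.12183995e-01]), 'dq': array([ 5.99466551e-04, -1.98564827e-03, -3.68004780e-03, -8.26556816e-04,
        4.51104365e-04,  9.41092175e-05]), 'effort': array([-1.18464242e-03, -3.98076868e+01, -3.04969025e+01, -2.06851332e-04,
        4.27127947e-03, -6.03800956e-06]), 'ee_pos': array([ 223.37666275, -582.93109538,  238.0749406 ]), 'ee_rot': array([ 9.83323209e-01,  1.81863225e-01, -8.51577156e-05, -1.10768285e-03]), 'contact_force': array([-0.08292731,  0.12100191,  1.13456059]), 'wrist_torque': array([ 0.01972109,  0.05606678, -0.04203264]), 'grasp_force': 0.0, 'grip_width': 85.32197282549255}
```

View pics/scene0.png

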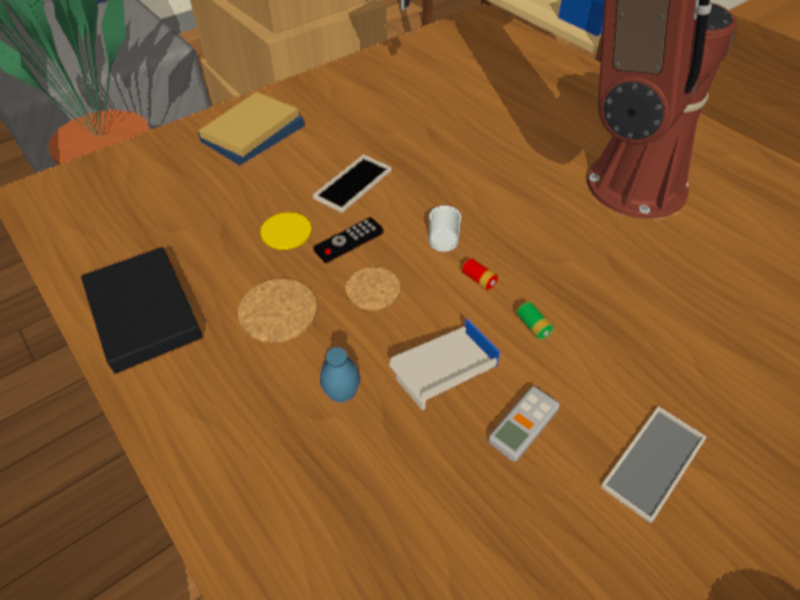

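View pics/top0.png

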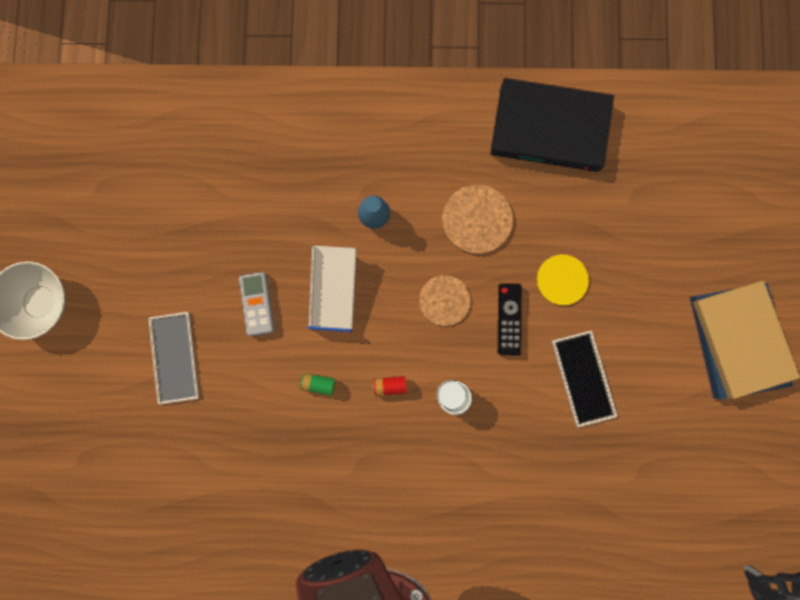

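The top view (800 px scale) shows these:
- **Black remote and trays:** remote (510,320), black tray (584,379), silver tray (174,358). The silver remote is at (257,304).
- **Batteries and lane:** red (390,386), green (318,384). The lane is at (333,288), with its blue stop on the robot side.
- **Votive and vase:** votive (454,397), vase (374,212).
- **Coaster candidates:** yellow disc (563,279) is ruled out, and the large cork (478,218) is ruled out for size. I choose the smaller cork at (445,300).
- **Other look-alikes:** for the black remote, the black box (552,124). For the votive, the white bowl (30,300). The books (745,340) match nothing.

Next I fit the known shapes to the silhouettes in the top view.

```bash
cat > vis.py <<'E'
import numpy as np, cv2
from scipy.optimize import minimize
from plant import snapshot, calibration
def proj(c,X):
    p=np.asarray(X,float)@c["R"].T+c["t"]; return np.c_[c["fx"]*p[:,0]/p[:,2]+c["cx"],c["fy"]*p[:,1]/p[:,2]+c["cy"]]
def unproj(c,uv,z):
    d=c["R"].T@np.array([(uv[0]-c["cx"])/c["fx"],(uv[1]-c["cy"])/c["fy"],1.]); o=-c["R"].T@c["t"]
    return o+d*(z-o[2])/d[2]
def box(l,w,h): return np.array([[x,y,z] for x in(-l/2,l/2) for y in(-w/2,w/2) for z in(0,h)])
def cyl(r,h,r2=None):
    a=np.linspace(0,2*np.pi,40); return np.r_[np.c_[r*np.cos(a),r*np.sin(a),0*a],np.c_[(r2 or r)*np.cos(a),(r2 or r)*np.sin(a),0*a+h]]
bat=cyl(17,61)[:,[2,0,1]]+[-30.5,0,17]
lane=np.array([[x,y,z] for y in(-41,41) for x,z in((-80,0),(80,0),(-80,40),(-75,40),(80,57))])
M=dict(black_remote=box(140,44,20),silver_remote=box(120,52,22),red_battery=bat,green_battery=bat,votive=cyl(29,65,30),
 black_tray=box(170,78,8),silver_tray=box(170,78,8),battery_lane=lane,coaster=cyl(50,7))
def place(m,p):
    c,s=np.cos(p[2]),np.sin(p[2]); return m@np.array([[c,s,0],[-s,c,0],[0,0,1]])+[p[0],p[1],0]
def mask(img):
    h=cv2.cvtColor(img,cv2.COLOR_RGB2HSV).astype(int); H,S,V=h[...,0],h[...,1],h[...,2]
    return ((S<135)|(H<6)|(H>24)|(V<35))
S=4
def hullmask(c,m,p,shape):
    q=cv2.convexHull(((proj(c,place(m,p))+.5)*S*16-8).astype(np.int32))
    o=np.zeros((shape[0]*S,shape[1]*S),np.uint8); cv2.fillConvexPoly(o,q,1,shift=4); return cv2.resize(o.astype(np.float32),shape[::-1],interpolation=cv2.INTER_AREA)
def fit(c,mk,m,p0):
    n,lab=cv2.connectedComponents(mk.astype(np.uint8)); q=proj(c,place(m,p0)).mean(0)
    roi=hullmask(c,m*1.5,p0,mk.shape)>0
    ids=lab[roi&mk]; k=np.bincount(ids).argmax(); o=cv2.morphologyEx((lab==k).astype(np.uint8),cv2.MORPH_CLOSE,np.ones((5,5))).astype(np.float32)
    f=lambda p:1-np.minimum(o,h:=hullmask(c,m,p,mk.shape)).sum()/np.maximum(o,h).sum()
    best=None
    for dy in(0,.15,-.15):
        x=np.array(p0,float)+[0,0,dy]; r=minimize(f,x,method="Nelder-Mead",options=dict(initial_simplex=x+np.array([[0,0,0],[8,0,0],[0,8,0],[0,0,.1]]),xatol=.05,fatol=1e-4))
        if best is None or r.fun<best.fun: best=r
    return best.x,1-best.fun
E
cat > meas.py <<'E'
from vis import *
import json
c=calibration("top"); img=snapshot("top"); mk=mask(img); sc=calibration("scene"); si=snapshot("scene"); sm=mask(si)
px=dict(black_remote=(510,320,0),silver_remote=(257,304,.1),red_battery=(390,386,1.57),green_battery=(318,384,1.5),votive=(454,397,0),black_tray=(584,379,.2),silver_tray=(174,358,0.05),battery_lane=(333,288,-.05),coaster=(445,300,0))
P={};ov=img.copy();so=si.copy()
for n,(u,v,a) in px.items():
    p0=np.r_[unproj(c,(u*.7,v*.7),M[n][:,2].max()/2)[:2],a]
    p,q=fit(c,mk,M[n],p0); p2,q2=fit(sc,sm,M[n],p)
    print(n,p.round(2),round(q,3),"scene",p2.round(2),round(q2,3)); P[n]=p.tolist()
    for cc,o in((c,ov),(sc,so)): cv2.polylines(o,[cv2.convexHull(proj(cc,place(M[n],p)).round().astype(np.int32))],True,(255,0,255))
ov[mk&(np.indices(mk.shape).sum(0)%3==0)]=(0,255,255)
json.dump(P,open("P.json","w"))
v=np.hstack([ov[120:320,80:450],so[80:380,200:510][:200]]) 
cv2.imwrite("pics/fit.png",cv2.resize(ov[120:320,90:450,::-1],(800,444),interpolation=cv2.INTER_NEAREST))
E
python3 meas.py
```

```text
black_remote [ 583.55 -238.53    0.  ] 0.88 scene [ 5.7981e+02 -2.3987e+02  9.0000e-02] 0.746
silver_remote [6.0308e+02 2.5474e+02 1.9000e-01] 0.931 scene [6.0191e+02 2.5392e+02 1.9000e-01] 0.963
red_battery [450.34 -11.03   1.61] 0.634 scene [449.91 -23.91   1.74] 0.473
green_battery [449.14 115.7    1.42] 0.721 scene [445.5  107.18   1.37] 0.616
votive [ 4.3441e+02 -1.2973e+02 -1.8000e-01] 0.895 scene [ 4.3290e+02 -1.3011e+02 -2.9000e-01] 0.931
black_tray [ 4.7229e+02 -3.8391e+02  2.8000e-01] 0.938 scene [ 4.7081e+02 -3.8472e+02  2.7000e-01] 0.922
silver_tray [4.9477e+02 4.1584e+02 1.7000e-01] 0.937 scene [4.9471e+02 4.1521e+02 1.7000e-01] 0.95
battery_lane [ 6.3275e+02  1.0519e+02 -3.0000e-02] 0.972 scene [ 6.2871e+02  1.0136e+02 -8.0000e-02] 0.886Traceback (most recent call last):
  File "meas.py", line 8, in <module>
    p,q=fit(c,mk,M[n],p0); p2,q2=fit(sc,sm,M[n],p)
        ~~~^^^^^^^^^^^^^^
  File "vis.py", line 28, in fit
    ids=lab[roi&mk]; k=np.bincount(ids).argmax(); o=cv2.morphologyEx((lab==k).astype(np.uint8),cv2.MORPH_CLOSE,np.ones((5,5))).astype(np.float32)
                       ~~~~~~~~~~~~~~~~~~~~~~~^^
ValueError: attempt to get argmax of an empty sequence
```

```bash
python3 - <<'E'
from vis import *
h=cv2.cvtColor(snapshot("top"),cv2.COLOR_RGB2HSV)
for n,u,v in(("cork",445,300),("cork",430,290),("brass r",378,386),("brass g",306,382),("red",395,386),("green",322,384),("wood",420,420),("wood",400,330),("shadow",487,415),("shad",415,398),("black",510,320),("bl edge",505,345)):
    r=h[int(v*.7)-1:int(v*.7)+2,int(u*.7)-1:int(u*.7)+2].reshape(-1,3); print(n,r.min(0),r.max(0))
E
```

```text
cork [ 14 142 163] [ 14 147 186]
cork [ 14 142 174] [ 14 148 197]
brass r [ 13 177 194] [ 18 189 199]
brass g [ 18 173 188] [ 19 179 194]
red [  1 217 194] [  2 227 209]
green [ 66 168 142] [ 67 174 148]
wood [ 13 162 144] [ 13 169 157]
wood [ 13 164 151] [ 13 167 156]
shadow [ 13 154 101] [ 14 165 103]
shad [ 13 157 105] [ 14 167 112]
black [ 8 10 25] [ 75  38 115]
bl edge [12 26 67] [ 19  38 126]
```

```bash
python3 - <<'E'
s=open('vis.py').read()
s=s.replace("return ((S<135)|(H<6)|(H>24)|(V<35))","return cv2.morphologyEx(((S<135)|(H<6)|(H>16)|(V<45)|((S<153)&(V>150))|((V>178)&(S>168))).astype(np.uint8),cv2.MORPH_OPEN,np.ones((2,2)))>0")
open('vis.py','w').write(s)
E
python3 meas.py
```

```text
black_remote [ 580.33 -241.52    0.  ] 0.849 scene [ 577.52 -237.06    0.  ] 0.761
silver_remote [6.0015e+02 2.5211e+02 1.9000e-01] 0.953 scene [6.0233e+02 2.5723e+02 1.8000e-01] 0.963
red_battery [447.79 -12.88   1.71] 0.848 scene [448.16  -8.25   1.64] 0.806
green_battery [448.36 126.19   1.42] 0.92 scene [449.16 131.78   1.4 ] 0.898
votive [ 4.3164e+02 -1.3242e+02  9.0000e-02] 0.884 scene [ 4.3284e+02 -1.2590e+02  2.8000e-01] 0.926
black_tray [ 4.7041e+02 -3.8729e+02  2.8000e-01] 0.925 scene [ 4.7132e+02 -3.7923e+02  2.7000e-01] 0.906
silver_tray [4.9201e+02 4.1371e+02 1.8000e-01] 0.923 scene [4.9490e+02 4.1765e+02 1.7000e-01] 0.951
battery_lane [ 6.3082e+02  1.0296e+02 -3.0000e-02] 0.961 scene [ 6.3017e+02  1.0602e+02 -6.0000e-02] 0.889
coaster [ 6.1632e+02 -1.1607e+02 -1.1000e-01] 0.961 scene [ 6.1571e+02 -1.1113e+02  1.2000e-01] 0.918
```

View pics/fit.png

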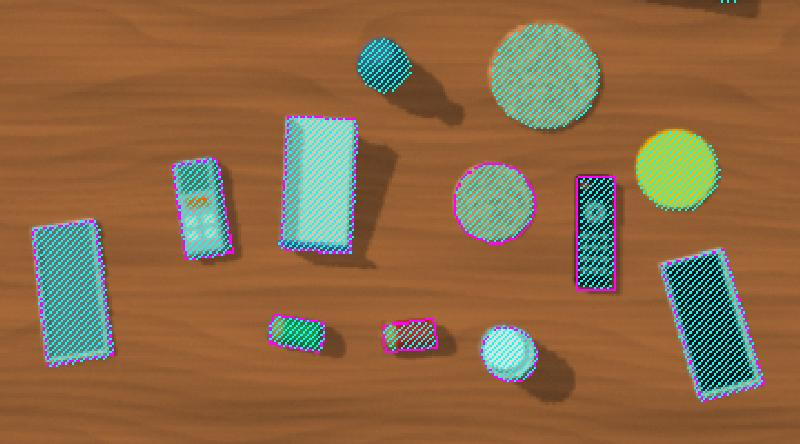

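The overlay shows the silhouettes fitting well, but the even-sized opening kernel shifts the mask by about a pixel. I'll fix that and re-measure.

```bash
sed -i 's/np.ones((2,2)))>0/cv2.getStructuringElement(cv2.MORPH_CROSS,(3,3)))>0/' vis.py; python3 meas.py; python3 -c "
from vis import *
im=snapshot('scene'); a=im[170:250,220:300];b=im[130:200,210:290];cv2.imwrite('pics/crop.png',cv2.resize(im[130:250,160:400,::-1],(800,400),interpolation=cv2.INTER_CUBIC))"
```

```text
black_remote [ 582.78 -238.15   -0.  ] 0.871 scene [ 5.7680e+02 -2.4336e+02  4.0000e-02] 0.759
silver_remote [6.0295e+02 2.5524e+02 2.0000e-01] 0.95 scene [6.0213e+02 2.5399e+02 1.8000e-01] 0.964
red_battery [450.5   -9.89   1.69] 0.839 scene [448.99 -11.28   1.72] 0.823
green_battery [451.01 129.11   1.42] 0.924 scene [448.98 128.38   1.41] 0.897
votive [ 4.3421e+02 -1.2976e+02  3.0000e-02] 0.885 scene [ 4.3291e+02 -1.2994e+02  7.0000e-02] 0.919
black_tray [ 4.7245e+02 -3.8375e+02  2.7000e-01] 0.925 scene [ 4.7087e+02 -3.8502e+02  2.6000e-01] 0.9
silver_tray [4.9438e+02 4.1574e+02 1.8000e-01] 0.922 scene [4.9509e+02 4.1522e+02 1.7000e-01] 0.948
battery_lane [ 6.3352e+02  1.0578e+02 -3.0000e-02] 0.962 scene [ 6.2910e+02  1.0185e+02 -8.0000e-02] 0.893
coaster [ 6.1888e+02 -1.1284e+02 -3.0000e-02] 0.964 scene [ 6.1553e+02 -1.1523e+02  3.4000e-01] 0.925
```

View pics/crop.png

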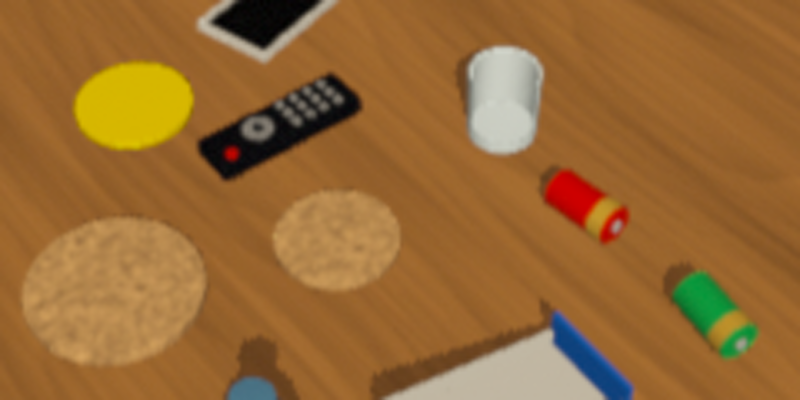

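Scene and top agree to about 2 mm, apart from the lane and black remote, where I trust the top view more. The crop confirms three things: the small cork at (337,240) against the large one at (115,290) and the yellow disc, the upright votive, and the battery colours. I'll start with red.

```bash
cat > act.py <<'E'
import numpy as np
from scipy.spatial.transform import Rotation as Ro
from plant import bot, solver, snapshot, calibration, workorder
LANE=(633,105,-.035)
def ori(theta,tilt=0,tdir=0,near=None):
    """tool down, closing line at world angle theta; tilted so that tool z leans toward world angle tdir"""
    z=np.array([np.sin(tilt)*np.cos(tdir),np.sin(tilt)*np.sin(tdir),-np.cos(tilt)]); best=None
    for th in(theta,theta+np.pi):
        y=np.array([np.cos(th),np.sin(th),0]); y-=z*(y@z); y/=np.linalg.norm(y)
        q=Ro.from_matrix(np.c_[np.cross(y,z),y,z]).as_quat(); j=solver.solve_ik([*near],q)
        if j is not None and (best is None or abs(j[5])<best[0]): best=(abs(j[5]),q,z)
    return best[1],best[2]
def st(tag):
    o=bot.observe(); print(tag,"t%.1f"%o["clock"],o["ee_pos"].round(1),"w%.1f"%o["grip_width"],"g%.0f"%o["grasp_force"],"F",o["contact_force"].round(1)); return o
def pick(x,y,theta,ztcp,open_=85,hover=120,lift=150):
    q,_=ori(theta,near=(x,y,ztcp)); bot.grip(open_)
    bot.move_pose([x,y,ztcp+hover],q); bot.movel([x,y,ztcp],feed=200); st("down")
    bot.grip(0); st("grip"); bot.movel([x,y,ztcp+lift],feed=250); st("up")
def put(p,theta,open_,tilt=0,tdir=0,hover=100,back=110,slow=15):
    p=np.array(p,float); q,z=ori(theta,tilt,tdir,near=p)
    bot.move_pose(p-z*hover,q); bot.movel(p-z*slow,feed=250); bot.movel(p,feed=50); st("at")
    bot.grip(open_); st("open"); bot.movel(p-z*back,feed=200); st("back")
def lane_tcp(lx,h=19,behind=5):
    """TCP so that a battery centre (behind mm behind TCP) is h above floor near lane x=lx"""
    s,c=np.sin(np.radians(13)),np.cos(np.radians(13)); n=np.array([-s,0,c])
    v=np.array([lx,0,8+(lx+75)*s/c])+n*(h-behind); a=LANE[2]
    return [LANE[0]+v[0]*np.cos(a)-v[1]*np.sin(a),LANE[1]+v[0]*np.sin(a)+v[1]*np.cos(a),v[2]]
E
python3 - <<'E'
from act import *
T=np.radians(13)
pick(449.7,-10.6,1.70-np.pi/2,12)
put(lane_tcp(-12),LANE[2],45,T,LANE[2],hover=130)
import cv2; cv2.imwrite("pics/a1.png",cv2.resize(snapshot("top")[120:320,90:450,::-1],(800,444),interpolation=cv2.INTER_CUBIC))
E
```

```text
down t3.7 [450.6 -11.   12.6] w84.9 g0 F [ 1.2 -1.   0.5]
grip t4.2 [450.6 -10.8  13.2] w31.9 g59 F [-1.4  0.7  5.7]
up t5.0 [448.4 -10.4 160.6] w32.3 g59 F [-1.3  0.7 -3. ]
at t6.8 [617.7 105.6  36.2] w32.2 g60 F [-0.5  0.7 -0.9]
open t7.1 [618.3 105.6  36.7] w45.1 g0 F [ 0.2 -0.3 -0.4]
back t7.8 [592.6 106.3 142.7] w45.2 g0 F [-0.3 -0.4 -0.4]
```

View pics/a1.png

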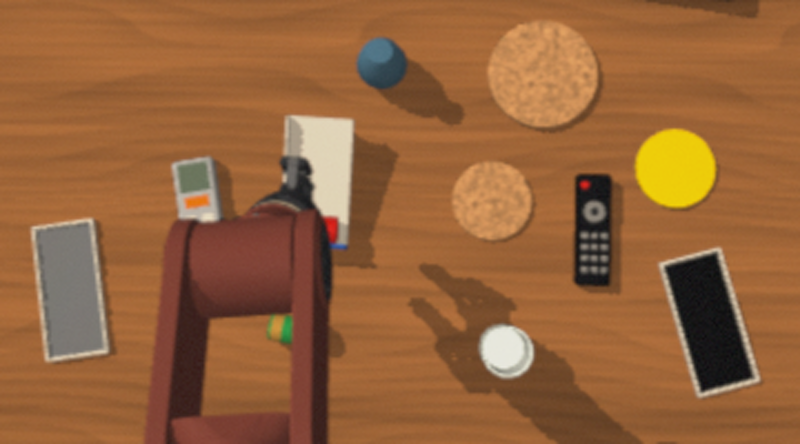

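Red shows at the stop, (330,230), partly hidden by the arm. Green next, then the votive. After those I'll move clear and look.

```bash
python3 - <<'E'
from act import *
import cv2
T=np.radians(13)
pick(450,128.7,1.415-np.pi/2,12)
put(lane_tcp(25),LANE[2],45,T,LANE[2],hover=130)
bot.move_pose([433.5,-129.8,200],ori(0,near=(433.5,-129.8,200))[0])
cv2.imwrite("pics/a2.png",cv2.resize(snapshot("top")[150:250,170:370,::-1],(800,400),interpolation=cv2.INTER_CUBIC))
E
```

```text
down t9.7 [451.6 128.7  12.7] w84.8 g0 F [ 0.3  0.2 -0.4]
grip t10.2 [450.8 128.9  13.2] w32.3 g59 F [-0.9 -0.4  4.9]
up t11.0 [448.7 128.5 160.6] w32.0 g60 F [ 0.5 -0.1 -2.4]
at t12.8 [654.7 104.2  44.7] w32.1 g60 F [-0.3 -0.1 -2.1]
open t13.0 [655.3 104.3  45.3] w44.9 g0 F [-0.9 -0.3  0.7]
back t13.7 [629.6 105.  151.2] w44.9 g0 F [-0.7  0.2 -0.4]
```

View pics/a2.png

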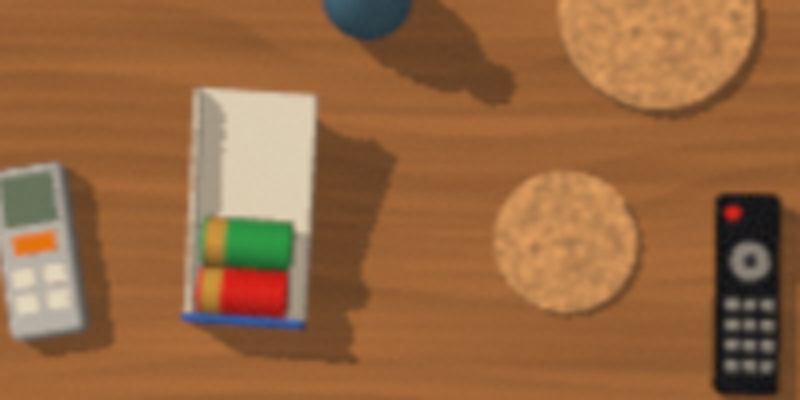

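Both batteries sit across the lane, red at (242,292) on the stop and green right behind at (247,242). Votive and both remotes next.

```bash
python3 - <<'E'
from act import *
h=np.pi/2
pick(433.5,-129.8,0,22,lift=120)
put([617.5,-114,30],0,85,hover=110,back=130)
pick(582,-238.7,0.0+h,14)
put([471.7,-384.4,18],.268+h,62,hover=130)
bot.move_pose([450,0,300],ori(0,near=(450,0,300))[0])
import cv2; cv2.imwrite("pics/a3.png",cv2.resize(snapshot("scene")[80:300,130:430,::-1],(800,587),interpolation=cv2.INTER_CUBIC))
E
```

```text
down t16.5 [ 435.4 -130.7   23.7] w85.2 g0 F [ 1.  -0.3  0.6]
grip t16.9 [ 435.1 -130.6   23.9] w57.6 g64 F [-1.5  0.6  4.5]
up t17.5 [ 432.7 -129.4  141.3] w57.4 g64 F [ 0.1  0.8 -2.4]
at t19.3 [ 618.7 -114.4   31. ] w57.6 g64 F [ 0.7 -0.  -0.6]
open t19.7 [ 617.4 -113.9   29.9] w84.9 g0 F [ 0.3 -0.3  0.9]
back t20.5 [ 616.5 -113.7  158.7] w84.8 g0 F [-0.2 -0.  -0.3]
down t22.7 [ 583.  -239.    14.9] w84.7 g0 F [-0.5 -0.3  0.2]
grip t23.1 [ 583.4 -239.5   15.8] w42.3 g63 F [1.  0.  6.1]
up t23.9 [ 580.6 -238.   162.1] w42.4 g62 F [-0.9  0.  -1.2]
at t25.7 [ 472.5 -385.2   18.9] w42.5 g63 F [0.1 0.2 1.4]
open t26.0 [ 471.4 -384.2   17.8] w62.0 g0 F [-0.1 -0.5  0.4]
back t26.7 [ 471.1 -383.8  127.1] w62.1 g0 F [ 0.1 -0.3 -0.3]
```

View pics/a3.png

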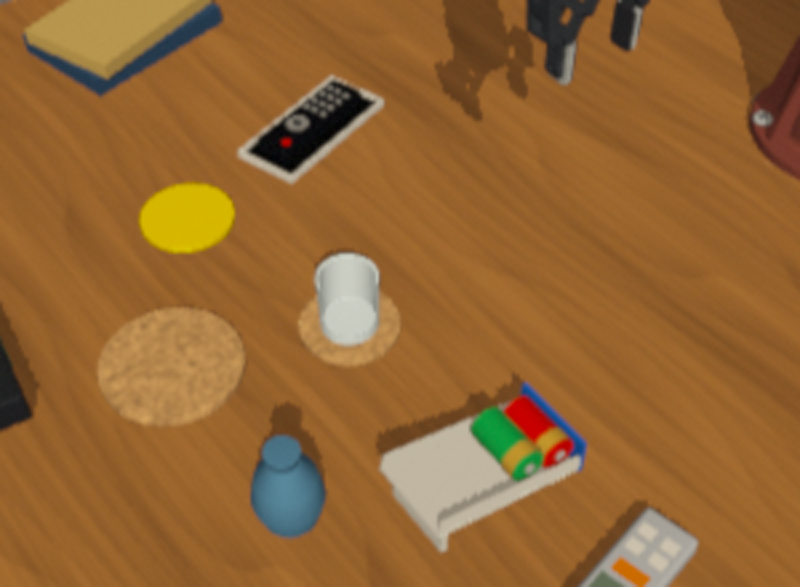

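The votive stands on the small coaster at (348,300) and the black remote lies in its tray at (310,125). Silver next, then a numeric check against the limits.

```bash
python3 - <<'E'
from act import *
from vis import *
h=np.pi/2
pick(602.5,254.6,.19+h,14)
put([494.7,415.5,18],.175+h,68,hover=130)
bot.move_pose([400,-300,250],ori(0,near=(400,-300,250))[0]); bot.hold(.5)
c=calibration("top");im=snapshot("top"); H,S_,V=cv2.split(cv2.cvtColor(im,cv2.COLOR_RGB2HSV)); 
def lane(p): a=LANE[2];d=p[:2]-np.array(LANE[:2]); return np.array([d[0]*np.cos(a)+d[1]*np.sin(a),-d[0]*np.sin(a)+d[1]*np.cos(a)]).round(1)
for n,m,z in(("red",((H<6)&(S_>190)),40),("green",(H>50)&(H<80)&(S_>140),46)):
    m=m.copy();m[:140]=0;m[:,:200]=0;m[240:]=0;m[:,270:]=0; r=cv2.minAreaRect(np.argwhere(m)[:,::-1].astype(np.float32)); print(n,lane(unproj(c,r[0],z)),r[1],r[2])
mk=mask(im); 
print("votive",fit(c,mk,M["votive"]+[0,0,7],(617.5,-114,0)))
b=(V>150)&(S_<90)
cv2.imwrite("pics/a4.png",np.hstack([cv2.resize(im[180:300,y0:y0+100,::-1],(400,480),interpolation=cv2.INTER_CUBIC) for y0 in(80,360)]))
E
```

```text
down t30.7 [603.9 254.6  15.5] w85.3 g0 F [ 0.2  0.5 -0.3]
grip t31.2 [604.4 255.2  16.4] w50.7 g65 F [ 0.5 -0.6  5.8]
up t31.9 [601.  254.2 161.9] w50.2 g64 F [-0.8 -0.2 -1.7]
at t33.8 [496.1 416.4  19.4] w50.4 g65 F [2.  1.2 2. ]
open t34.1 [494.1 415.3  17.6] w68.0 g0 F [ 0.1  0.9 -0.1]
back t34.8 [493.9 415.  127. ] w68.5 g0 F [-0.3  0.7 -0.9]
red [-55.5  -6.6] (15.816844940185547, 10.402069091796875) 4.085616588592529
green [-24.9  -9.2] (10.0, 15.0) 90.0
votive (array([ 6.25817549e+02, -1.15420688e+02, -2.08397768e-01]), np.float64(0.5112287998199463))
```

View pics/a4.png

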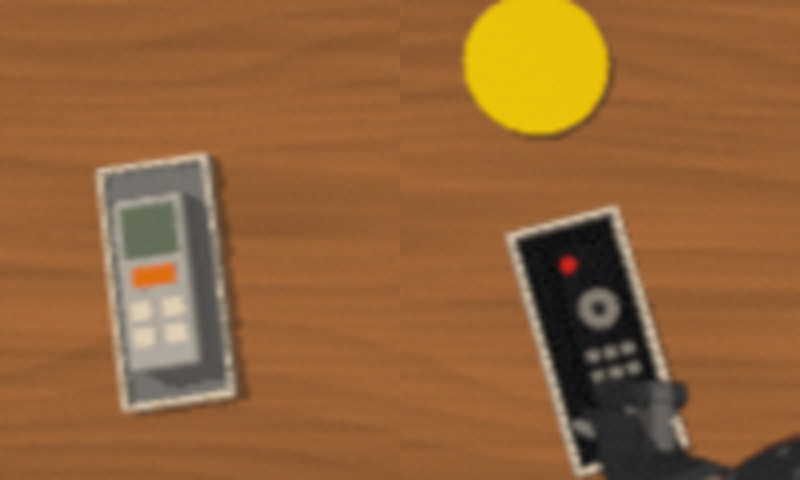

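Silver lies centred in its tray once I allow for about 10 mm of parallax. The battery jackets were measured without the brass bands, so their true y is about 0. The arm hides the black tray, so I'll take one last clear scene view to check that everything lies flat.

```bash
python3 - <<'E'
from act import *
from vis import *
bot.move_pose([350,0,330],ori(0,near=(350,0,330))[0])
s=snapshot("scene"); c=calibration("scene"); t=snapshot("top"); 
L=dict(black_remote=(471.7,-384.4,.268,3),silver_remote=(494.7,415.5,.175,3),votive=(617.5,-114,0,7))
tl=[]
for n,(x,y,a,z) in L.items():
    im=cv2.resize(s,None,fx=4,fy=4,interpolation=cv2.INTER_CUBIC); q=(proj(c,place(M[n]+[0,0,z],(x,y,a)))+.5)*4-.5
    cv2.polylines(im,[cv2.convexHull(q.round().astype(np.int32))],True,(255,0,255)); u,v=q.mean(0).astype(int)
    tl.append(im[v-150:v+150,u-130:u+130,::-1])
cv2.imwrite("pics/a5.png",np.hstack(tl))
E
```

```text
(no output)
```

View pics/a5.png

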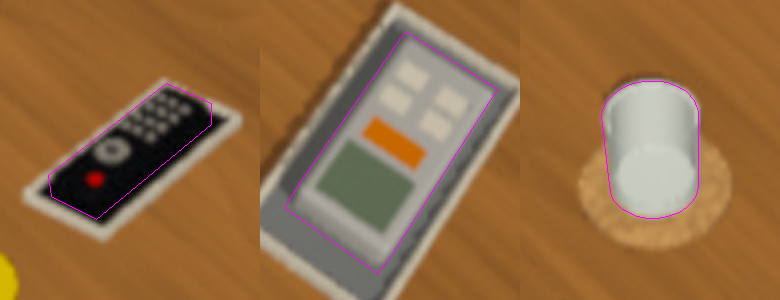

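All three outlines match the predicted flat or upright poses: black remote (130,150), silver (390,150), votive (650,150). The batteries were checked in the step before. Handing in.

```bash
python3 -c "
from plant import workorder
print(workorder.job_done())"
```

```text
the job is handed in; nothing more can be done
None
```

The job is handed in: both remotes are in their trays, the votive is on the small cork coaster, and the red then green batteries are at the lane stop, all matching in the final pictures; no verdict came back.

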